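Refit the dough sheeter's roller scraper

ROBOT

A 7-joint arm with a two-finger parallel gripper is mounted at the origin on the work surface. World frame = base frame: x ahead of the robot, y to its left, z up, the work surface at z = 0. Lengths are in mm, angles in rad, forces in N, time in s.
With the tool pointing down it reaches from about 425 to 975 mm from the base axis. Payload 16.7 kg.
Tool frame: the origin (TCP) lies on the centre line of the jaws, within the pads' length; the fingertips stand 14 mm ahead of it and the grasp point (between the pads) lies 5 mm behind it; z points along the fingers, y is the line along which they close (so a half turn about z gives the same grasp; the last joint's range is limited). The gripper opens to 85 mm and grips with 20 to 120 N. Pads are 22 mm wide; open, the fingers measure 114 mm over their backs; the gripper's body (76 mm by 85 mm) begins 54 mm behind the grasp point. The pads swing forward as they close: fully open they stand 13 mm farther back than shut.
Start: joints at [1.137, 0.426, 0.074, 1.606, -0.034, 1.111, -0.067], TCP at [188.973, -647.971, 245.302] pointing down, gripper open.
Joint ranges: [-2.85, 2.85], [-0.5, 2.14], [-1.23, 1.37], [0.21, 2.46], [-1.02, 4.16], [0.16, 2.05], [-2.73, 2.73]. Speed limits (rad/s): [1.89, 1.89, 2.39, 2.39, 3.01, 3.01, 3.01].

INTERFACE

Orientations are given as [roll, pitch, yaw] about the fixed x, y, z axes, in that order (R = Rz(yaw) Ry(pitch) Rx(roll)).
In Python, from plant import monitor, imaging, robot gives the robot as it stands.
- The arm moves only by the tool send_rows, never from a script. Its arguments are lists of equal length, an entry for each row: "slide": the shift along the tool's x, y, z in mm, a list of three; "angular": the turn, a rotation vector about the tool's x, y, z in degrees, a list of three; "fingers": the opening, from 0 (shut) to 1 (fully open). In form: {"slide": [[x, y, z], ...], "angular": [[ax, ay, az], ...], "fingers": [fingers, ...]}. A call has 1 to 5 rows; each row shifts and turns the commanded pose from where the row before left it, along the tool's axes as they then stand; what a row does not reach is not made up. A row lasts 1/8 s, in which the tool goes at most 62.5 mm and 10.7 degrees, less where a joint would pass 70% of its speed; a pose out of reach is approached as far as the arm can. A call is refused whole if a number of a shift passes 62.5 or a number of a turn 10.7, either way. A call with a gripper value outside its range is refused whole. The fingers move at their own pace and stop on an object; the grip force is fixed at half the most. Time passes only in rows, so rows that do not move let the fingers close. It gives the time, the measured TCP pose, the force, the opening and the grip force at its end, in the units of the state.
- monitor.get_obs(): the state, without advancing time (a new reading comes with each control period).
- imaging.read_camera(name): name is "side" or "top"; returns a dict with "pixels" (400x640x3 uint8, blue, green, red), "z_map" (400x640 float32, mm along the optical axis (not along the pixel's ray), 0 where there is no reading), "camera_matrix" (3x3 intrinsics, pixels), "dist_coeffs" ([k1, k2, p1, p2, k3] as OpenCV has them; the pictures are not rectified), "cam_to_world" (4x4, takes a point from camera to world coordinates). Camera axes: x right, y down, z forward; pixel columns grow to the right and rows downward; lengths in mm; the calibration is good to about 2 mm. A picture is of the moment at which its call begins.
- robot.close_job(): hands the job in; it is judged then, once.
The state is a dict: "time_s": time; "joint_positions": joint angles; "joint_vel": joint speeds; "effort": joint torques, N m; "position": TCP position; "orientation": TCP orientation; "contact_force": force on the tool from outside, world axes, zero at the start; "ft_torque": the same for the moment, N m; "opening": opening from 0.0 (shut) to 1.0 (fully open); "finger_force": force on a finger pad.
Only numpy, scipy, OpenCV 4.12 (cv2) and the standard library are available. Lean on these libraries where they do the work, as an engineer would, in place of code of your own. Each camera call takes 0.05 s, during which the arm holds its last target. There are 200 camera calls.

TASK

The clean roller scraper lies on the bench beside the dough sheeter. Take it by its finger grip and, blade on the infeed side (the robot's side) and clear of the roller, set its two open clips on the tie rod from above, centred between the cheeks, and press just until both snap home, without forcing it. Then swing the blade down about the rod, holding it until you feel its white lip bear lightly on the upper roller (do not drop it or jam it on), let go, and leave the other things on the bench alone.

Things in the scene. Friction and masses are not known exactly. Their poses are not given: they have to be found in the camera images.
- sheeter: white bench dough sheeter, fixed. Origin: underside centre; x to the outfeed side (away from the robot), y along the rollers, z up. Two cheeks 170 mm long (x), 18 mm thick, 262 mm apart, tops 219 mm high; drive box, top 191 mm, lever to 221 mm, outside the -y cheek. Belts 79 mm high reach 265 mm from the middle, both ways. A low wire guard over the outfeed. Upper roller: see edge
- tie_rod: round steel rod, 12 mm diameter, 262 mm long, between the cheeks above the upper roller, fixed to the sheeter 200 mm above the bench, 20 mm to the outfeed side of its middle. Origin mid-length on the rod's axis; y along the rod, z up, x to the outfeed side. Free all round over the middle 256 mm
- scraper: loose scraper, 226 mm long (y), 0.2 to 0.36 kg. Origin on the axis of its two clips, midway between them. It lies clips and edge down, z up, origin 13 mm high. A blue spine (20 mm wide, top at z 15 mm) joins the clips; from it the steel blade slopes down to -x. Seated, the origin lies on the rod's axis and the scraper swings freely about it, blade heavy
- grip (a point): point in the scraper's finger grip, a blue upright rib on the spine, 10 mm thick (x), 60 mm long (y), z 15 to 46 mm; this point is at x 0, y 0, z 38 mm of the scraper frame. Pinch it across its thickness
- clip_left (a point): centre of the C of the blue clip at y +85 mm of the scraper: 16 mm wide, mouth opening to -z, cavity 13 mm, sprung jaws 9 mm apart, flared lips down to z -13 mm, about 18 mm apart there. Pressing both clips over the rod along -z takes about 5 to 14 N in all; they then snap and hold with about 0.5 mm play
- clip_right (a point): centre of the C of the clip at y -85 mm of the scraper, the same as the left one
- edge (a point): lowest line, mid-length, of the blade's 4 mm white wiper lip (gives up to 3.5 mm, 2 to 17 N): x -52, z -13 mm of the scraper. Rests on the upper roller: 70 mm diameter, axis along y, 32 mm to the infeed side of the tie rod and 54 to 73 mm below it, as the thickness was last set. Not measured: it lands when swung 11 to 32 degrees down from level; feel for it
- dredger: bystander: aluminium flour dredger, 68 mm across, 99 mm high, origin under its centre
- brush: bystander: pastry brush lying on the bench along its x, origin under its middle
- bowl: bystander: white bowl, 130 mm across, 60 mm high, origin under its centre

How it is judged (in metres and radians):
On the way, in this order (a step that is already met when the one before it is completed fails the run):
1. both clips are snapped home on the tie rod, with the blade still clear of the roller (x of clip_left in the frame of tie_rod between -0.003 and 0.003 m and z of clip_left in the frame of tie_rod between -0.003 and 0.003 m and x of clip_right in the frame of tie_rod between -0.003 and 0.003 m and z of clip_right in the frame of tie_rod between -0.003 and 0.003 m and y of scraper in the frame of tie_rod between -0.014 and 0.014 m and x of edge in the frame of tie_rod below -0.01 m and contact force between scraper and sheeter below 0.05 N), for 0.2 s.
2. the blade has been lowered by hand on to the upper roller: its lip bears on it while the scraper is still held, not dropped (x of clip_left in the frame of tie_rod between -0.003 and 0.003 m and z of clip_left in the frame of tie_rod between -0.003 and 0.003 m and x of clip_right in the frame of tie_rod between -0.003 and 0.003 m and z of clip_right in the frame of tie_rod between -0.003 and 0.003 m and y of scraper in the frame of tie_rod between -0.014 and 0.014 m and x of edge in the frame of tie_rod below -0.01 m and z of edge in the frame of tie_rod below -0.018 m and contact force between scraper and sheeter above 0.2 N and contact force between the fingers and scraper above 1 N), for 0.2 s.
At the end, for the whole second after the job is handed in: Both clip centres within 3 mm of the rod's axis, scraper centred between the cheeks within 14 mm, blade on the infeed side with its white lip resting on the upper roller (bearing more than 0.2 N), scraper at rest and let go (x of clip_left in the frame of tie_rod between -0.003 and 0.003 m and z of clip_left in the frame of tie_rod between -0.003 and 0.003 m and x of clip_right in the frame of tie_rod between -0.003 and 0.003 m and z of clip_right in the frame of tie_rod between -0.003 and 0.003 m and y of scraper in the frame of tie_rod between -0.014 and 0.014 m and x of edge in the frame of tie_rod below -0.01 m and z of edge in the frame of tie_rod below -0.018 m and contact force between scraper and sheeter above 0.2 N and linear speed of scraper below 0.02 m/s and angular speed of scraper below 0.2 rad/s and contact force between the fingers and scraper below 0.05 N); the robot touches nothing.
It fails at once if the scraper is forced on to the tie rod with more than 25 N (contact force between scraper and tie_rod above 25 N).
It fails at once if the scraper is jammed on the roller or the machine with more than 15 N (contact force between scraper and sheeter above 15 N).
It fails at once if the arm or gripper leans on the machine with more than 10 N (contact force between any of the arm, the fingers and sheeter above 10 N).
It fails at once if another thing on the bench is moved more than 20 mm (distance of any of dredger, brush, bowl from where it was at the start of the episode above 0.02 m).
It also fails if it takes over 72 s, if anything falls off the work surface, if the arm or the gripper's body presses on something with over 40 N, if the wrist force passes 120 N, or if a joint passes its speed limit or range.

## Working session

There is one attempt and no reset: what is moved stays moved. The work goes in short steps, Python scripts to look and compute and a tool call to move; the robot and the scene stay as the last step left them, time stands still between calls to the robot, and variables do not carry over. Pictures are saved under pics/ and viewed, at most 10 in all, crops included, and the job is handed in when it is done.

Besides the shell and the picture viewer there is one more tool, called after "Call:" as name(argument=value, ...) on one line, values as JSON. send_rows: Moves the arm, as the interface text tells. Its arguments: {"type":"object","properties":{"slide":{"type":"array"},"angular":{"type":"array"},"fingers":{"type":"array"}},"required":["slide","angular","fingers"]}

```bash
mkdir -p pics
cat > h.py <<'E'
import sys; sys.path.insert(0,'.')
import numpy as np, cv2
from plant import monitor, imaging, robot
def grab(n):
    d=imaging.read_camera(n); K=np.array(d["camera_matrix"]);D=np.array(d["dist_coeffs"]);T=np.array(d["cam_to_world"])
    im=d["pixels"]; z=d["z_map"]; h,w=z.shape
    u,v=np.meshgrid(np.arange(w),np.arange(h))
    p=cv2.undistortPoints(np.stack([u,v],-1).reshape(-1,1,2).astype(np.float64),K,D).reshape(h,w,2)
    pc=np.dstack([p[...,0]*z,p[...,1]*z,z])
    P=pc@T[:3,:3].T+T[:3,3]; P[z==0]=np.nan
    return im,P,K,D,T
E
python3 - <<'E'
from h import *
print(monitor.get_obs())
for n in("top","side"):
    im,P,K,D,T=grab(n); cv2.imwrite(f"pics/{n}0.png",im); print(n,T.round(3).tolist(),K.tolist(),D)
    np.savez(f"{n}0.npz",im=im,P=P)
E
```

```text
{'time_s': 0.0, 'joint_positions': array([ 1.13750702,  0.42672035,  0.07384773,  1.60656821, -0.0340853 ,
        1.11079302, -0.06712137]), 'joint_vel': array([ 4.95424188e-04,  1.75639020e-03, -6.79117406e-04, -1.01412838e-03,
        2.34834020e-03, -1.48465726e-03,  5.80920567e-05]), 'effort': array([-3.21816864e-03, -9.49838519e+01,  3.76021609e+00, -4.63517869e+01,
        1.93075027e-02,  1.02960216e-02, -3.07535117e-05]), 'position': array([ 188.86795197, -647.65728334,  244.63538107]), 'orientation': array([-3.14036706e+00,  1.01689772e-04,  2.83746941e-01]), 'contact_force': array([-0.9241546 , -0.68279995,  0.12946793]), 'ft_torque': array([-0.02943829, -0.02481379,  0.03799974]), 'finger_force': 0.0, 'opening': 0.9984063544095835}
top [[0.029, -0.999, 0.021, 499.913], [-1.0, -0.029, -0.002, 152.094], [0.002, -0.021, -1.0, 1031.403], [0.0, 0.0, 0.0, 1.0]] [[436.64939409653294, 0.0, 320.6466312077704], [0.0, 436.64939409653294, 203.8234068820278], [0.0, 0.0, 1.0]] [-0.1110632  0.         0.         0.         0.       ]
side [[0.966, -0.161, 0.202, 300.416], [-0.258, -0.653, 0.712, -627.643], [0.017, -0.74, -0.673, 891.074], [0.0, 0.0, 0.0, 1.0]] [[500.0185133028506, 0.0, 321.2938683482103], [0.0, 500.0185133028506, 195.28711183991845], [0.0, 0.0, 1.0]] [-0.16150752  0.          0.          0.          0.        ]
```

View pics/top0.png

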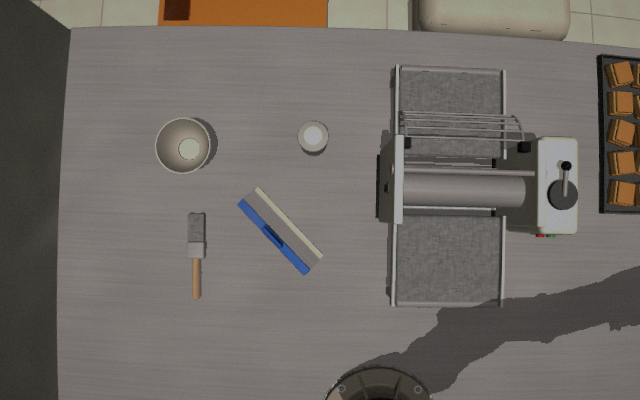

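View pics/side0.png

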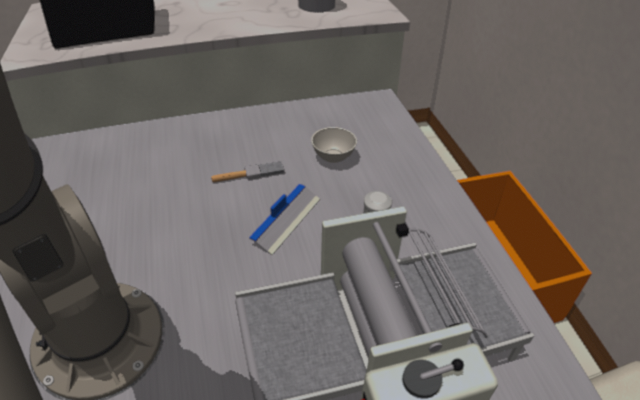

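The top view shows the scraper at about (275,232), with the white lip up and to the right. The tie rod runs along row ~167, cols 403-535, and the roller along rows 178-206. The dredger is at (313,137), the bowl at (184,146) and the brush at (196,255). The side view agrees.

Run:
```python
from h import *
for n in("top","side"):
    d=np.load(f"{n}0.npz"); im,P=d["im"],d["P"]
    hsv=cv2.cvtColor(im,cv2.COLOR_BGR2HSV)
    m=(cv2.inRange(hsv,(100,120,40),(130,255,255))>0)
    Q=P[m]; Q=Q[np.isfinite(Q[:,0])]
    Q=Q[(Q[:,2]<90)&(Q[:,0]>200)]
    print(n,len(Q),np.percentile(Q[:,2],[1,10,50,90,99]).round(1))
    for nm,S in(("spine",Q[(Q[:,2]>20)&(Q[:,2]<36)]),("rib",Q[Q[:,2]>52])):
        r=cv2.minAreaRect(S[:,:2].astype(np.float32)); print(nm,len(S),r,S.mean(0).round(1))
    # points 185..212 high
    S=P.reshape(-1,3); ok=np.isfinite(S[:,0])&(S[:,2]>193)&(S[:,2]<212)&(S[:,1]<0)&(S[:,1]>-420)&(S[:,0]>400)&(S[:,0]<750)
    R=S[ok]; 
    # rod: thin
    hist=np.histogram(R[:,0],bins=np.arange(400,750,6)); k=hist[0].argmax(); print("rod x",hist[1][k],hist[0][k-3:k+4])
    L=R[abs(R[:,0]-hist[1][k]-3)<14]; 
    for y in range(-340,0,20):
        q=L[abs(L[:,1]-y)<10]
        if len(q): print(y,len(q),q.mean(0).round(1),q[:,0].min().round(1),q[:,0].max().round(1))
    C=S[np.isfinite(S[:,0])&(S[:,2]>214)&(S[:,2]<226)&(S[:,0]>400)&(S[:,0]<750)&(S[:,1]<50)&(S[:,1]>-450)]
    for lo,hi in((-150,50),(-330,-200)):
        c=C[(C[:,1]>lo)&(C[:,1]<hi)]
        if len(c)>5: print("cheek",len(c),cv2.minAreaRect(c[:,:2].astype(np.float32)),c[:,2].mean())
```

```text
top 776 [24.9 27.  29.3 58.5 61.6]
spine 633 ((442.1464538574219, 257.7940979003906), (222.27947998046875, 18.842998504638672), 45.187950134277344) [440.9 255.7  28.9]
rib 123 ((442.8078308105469, 258.5104064941406), (58.50642395019531, 10.519927978515625), 46.14387893676758) [442.7 258.   59. ]
rod x 586 [ 85  58 277 431 186  32  25]
-340 11 [ 582.3 -341.4  199.2] 576.5 595.7
-320 66 [ 586.2 -321.1  202.2] 575.8 602.8
-300 18 [ 590.7 -301.5  193.7] 577.8 602.3
-280 2 [ 585.1 -286.5  210.1] 584.1 586.1
-260 97 [ 588.9 -261.7  204.8] 575.8 602.8
-240 58 [ 589.6 -240.2  205.2] 584.6 595.2
-220 59 [ 589.  -220.2  204.8] 584.1 594.4
-200 68 [ 588.9 -199.2  205.1] 583.2 595.2
-180 60 [ 589.2 -179.8  205.4] 583.3 594.9
-160 59 [ 588.5 -160.1  205.5] 583.5 594.1
-140 64 [ 588.1 -139.9  205. ] 582.9 593.2
-120 70 [ 588.3 -119.4  204.5] 582.4 594.5
-100 60 [ 588.3 -100.   205.3] 582.8 593.9
-80 62 [587.8 -80.3 204.9] 582.9 593.0
-60 63 [587.3 -60.  205. ] 582.2 592.3
-40 72 [587.4 -39.9 204.6] 581.6 593.9
-20 56 [588.3 -20.5 205.4] 583.1 593.1
cheek 859 ((569.2728881835938, 5.980781555175781)
[... 818 characters left out ...]
.8 -220.   204.3] 582.5 595.1
-200 68 [ 588.2 -200.2  204.9] 582.3 595.3
-180 74 [ 588.2 -179.8  203.9] 583.6 595.2
-160 66 [ 587.9 -160.   204.2] 583.1 594.0
-140 66 [ 587.8 -140.1  204.6] 583.2 593.6
-120 64 [ 587.1 -119.9  204.6] 582.6 593.7
-100 58 [587.2 -99.9 204.6] 582.9 593.9
-80 56 [587.1 -80.1 204.4] 582.0 594.7
-60 51 [588.1 -59.8 203.5] 583.3 595.4
-40 58 [588.2 -40.3 203.5] 583.6 595.3
-20 51 [588.4 -19.9 203.6] 583.0 596.1
cheek 630 ((567.60302734375, 6.902318000793457), (167.2727508544922, 21.882396697998047), 0.26363879442214966) 217.90906049482453
cheek 1192 ((569.7022094726562, -296.7954406738281), (169.47140502929688, 65.9892578125), 0.04948369786143303) 218.12923964122496
```

```bash
cat > plan.py <<'E'
from h import *
from scipy.spatial.transform import Rotation as Ro
import json,sys
# polar plan: waypoints (az deg, r, z, yaw deg, n rows); starts from given pose
def rows(p,R,targets,f=1,show=True):
    """targets: list of (xyz, Rotation); rounds and carries the error."""
    S,A=[],[]
    for q,Q in targets:
        s=np.round(R.inv().apply(np.array(q)-p),1); a=np.round((R.inv()*Q).as_rotvec(degrees=True),1)
        S.append((s+0.).tolist());A.append((a+0.).tolist()); p=p+R.apply(s); R=R*Ro.from_rotvec(a,degrees=True)
    for i in range(0,len(S),5): print(json.dumps(dict(slide=S[i:i+5],angular=A[i:i+5],fingers=[f]*len(S[i:i+5]))))
    return p,R
def down(yaw,tilt=0): # tilt: rotation about -y world axis
    return Ro.from_rotvec([0,-tilt,0],degrees=True)*Ro.from_euler('xyz',[180,0,yaw],degrees=True)
def polar(a,b,n):
    a,b=np.array(a,float),np.array(b,float); out=[]
    for k in range(1,n+1):
        c=a+(b-a)*k/n; t=np.radians(c[0]); out.append(([c[1]*np.cos(t),c[1]*np.sin(t),c[2]],down(c[3])))
    return out
def now():
    o=monitor.get_obs(); return o,o["position"],Ro.from_euler('xyz',o["orientation"])
E
python3 - <<'E'
from plan import *
p=np.array([188.97,-647.97,245.3]); R=down(16.26)
az=np.degrees(np.arctan2(p[1],p[0])); r=np.hypot(*p[:2])
t=polar((az,r,245.3,16.26),(-62,660,335,30),3)
azf=np.degrees(np.arctan2(257.5,442.5));rf=np.hypot(442.5,257.5)
t+=polar((-62,660,335,30),(5,580,335,150),13)
t+=polar((5,580,335,150),(azf,rf,130,225.2),9)
print(rows(p,R,t))
E
```

```text
{"slide": [[45.7, -6.5, -29.9], [45.5, -6.0, -29.9], [45.2, -5.5, -29.9], [59.0, -6.8, 0.0], [58.8, -2.5, 0.0]], "angular": [[0.0, 0.0, -4.6], [0.0, 0.0, -4.6], [0.0, 0.0, -4.5], [0.0, 0.0, -9.3], [0.0, 0.0, -9.2]], "fingers": [1, 1, 1, 1, 1]}
{"slide": [[58.2, 1.5, 0.0], [57.5, 5.6, 0.0], [56.4, 9.5, 0.0], [55.1, 13.3, 0.0], [53.4, 16.9, 0.0]], "angular": [[0.0, 0.0, -9.2], [0.0, 0.0, -9.3], [0.0, 0.0, -9.2], [0.0, 0.0, -9.2], [0.0, 0.0, -9.3]], "fingers": [1, 1, 1, 1, 1]}
{"slide": [[51.6, 20.5, 0.0], [49.6, 23.8, 0.0], [47.3, 26.9, 0.0], [44.9, 29.9, 0.0], [42.2, 32.6, 0.0]], "angular": [[0.0, 0.0, -9.2], [0.0, 0.0, -9.2], [0.0, 0.0, -9.2], [0.0, 0.0, -9.3], [0.0, 0.0, -9.2]], "fingers": [1, 1, 1, 1, 1]}
{"slide": [[39.5, 35.0, 0.0], [22.8, 18.2, 22.8], [20.7, 20.0, 22.8], [18.5, 21.6, 22.7], [16.3, 22.9, 22.8]], "angular": [[0.0, 0.0, -9.2], [0.0, 0.0, -8.4], [0.0, 0.0, -8.4], [0.0, 0.0, -8.3], [0.0, 0.0, -8.4]], "fingers": [1, 1, 1, 1, 1]}
{"slide": [[13.8, 24.0, 22.8], [11.5, 24.9, 22.8], [8.9, 25.5, 22.7], [6.4, 25.8, 22.8], [4.0, 26.0, 22.8]], "angular": [[0.0, 0.0, -8.3], [0.0, 0.0, -8.4], [0.0, 0.0, -8.3], [0.0, 0.0, -8.4], [0.0, 0.0, -8.3]], "fingers": [1, 1, 1, 1, 1]}
(array([442.51113701, 257.45868098, 130.        ]), Rotation.from_matrix(array([[-7.05129412e-01, -7.09078636e-01,  3.42896903e-17],
                            [-7.09078636e-01,  7.05129412e-01, -1.17566215e-16],
                            [ 5.91850224e-17, -1.07213483e-16, -1.00000000e+00]])))
```

Call:
send_rows(slide=[[46, -6, -30], [46, -6, -30], [45, -6, -30], [59, -7, 0], [59, -2, 0]], angular=[[0, 0, -4.6], [0, 0, -4.6], [0, 0, -4.5], [0, 0, -9.3], [0, 0, -9.2]], fingers=[1, 1, 1, 1, 1])

```text
time_s: 0.72
position: [403.7, -507.0, 335.4]
orientation: [3.141, 0.0, 0.851]
contact_force: [0.0, -0.5, -1.3]
opening: 0.999
finger_force: 0.0
```

Call:
send_rows(slide=[[58, 2, 0], [58, 6, 0], [56, 10, 0], [55, 13, 0], [53, 17, 0]], angular=[[0, 0, -9.2], [0, 0, -9.3], [0, 0, -9.2], [0, 0, -9.2], [0, 0, -9.3]], fingers=[1, 1, 1, 1, 1])

```text
time_s: 1.35
position: [557.2, -269.1, 335.0]
orientation: [-3.141, -0.0, 1.658]
contact_force: [0.7, -0.4, 0.2]
opening: 1.0
finger_force: 0.0
```

Call:
send_rows(slide=[[52, 20, 0], [50, 24, 0], [47, 27, 0], [45, 30, 0], [42, 33, 0]], angular=[[0, 0, -9.2], [0, 0, -9.2], [0, 0, -9.2], [0, 0, -9.3], [0, 0, -9.2]], fingers=[1, 1, 1, 1, 1])

```text
time_s: 1.98
position: [588.0, -0.3, 335.0]
orientation: [-3.141, -0.0, 2.462]
contact_force: [1.2, 0.3, -0.2]
opening: 1.0
finger_force: 0.0
```

Call:
send_rows(slide=[[40, 35, 0], [23, 18, 23], [21, 20, 23], [18, 22, 23], [16, 23, 23]], angular=[[0, 0, -9.2], [0, 0, -8.4], [0, 0, -8.4], [0, 0, -8.3], [0, 0, -8.4]], fingers=[1, 1, 1, 1, 1])

```text
time_s: 2.6
position: [529.3, 154.4, 242.5]
orientation: [3.142, -0.0, -3.076]
contact_force: [0.2, -0.3, -0.6]
opening: 1.003
finger_force: 0.0
```

Call:
send_rows(slide=[[14, 24, 23], [12, 25, 23], [9, 26, 23], [6, 26, 23], [4, 26, 22]], angular=[[0, 0, -8.3], [0, 0, -8.4], [0, 0, -8.3], [0, 0, -8.4], [0, 0, -8.3]], fingers=[1, 1, 1, 1, 1])

```text
time_s: 3.22
position: [443.1, 259.0, 128.5]
orientation: [3.141, -0.0, -2.349]
contact_force: [0.7, -0.2, -1.1]
opening: 1.001
finger_force: 0.0
```

Call:
send_rows(slide=[[2, -0.5, 40], [0, 0, 30], [0, 0, 11], [0, 0, 0], [0, 0, 0]], angular=[[0, 0, 0], [0, 0, 0], [0, 0, 0], [0, 0, 0], [0, 0, 0]], fingers=[1, 1, 1, 1, 0.35])

```text
time_s: 3.85
position: [443.3, 257.1, 49.4]
orientation: [-3.141, 0.001, -2.354]
contact_force: [-0.0, 0.5, 0.9]
opening: 0.819
finger_force: 0.0
```

Call:
send_rows(slide=[[0, 0, 0], [0, 0, 0], [0, 0, 0], [0, 0, 0], [0, 0, 0]], angular=[[0, 0, 0], [0, 0, 0], [0, 0, 0], [0, 0, 0], [0, 0, 0]], fingers=[0.2, 0.0, 0.0, 0.0, 0.0])

```text
time_s: 4.47
position: [443.0, 256.7, 48.6]
orientation: [-3.141, 0.0, -2.354]
contact_force: [1.0, -1.8, 5.3]
opening: 0.103
finger_force: 60.0
```

Call:
send_rows(slide=[[0, 0, -10], [0, 0, -20], [0, 0, -40], [0, 0, -40], [0, 0, -40]], angular=[[0, 0, 0], [0, 0, 0], [0, 0, 0], [0, 0, 0], [0, 0, 0]], fingers=[0, 0, 0, 0, 0])

```text
time_s: 5.1
position: [442.3, 257.0, 200.8]
orientation: [-3.142, 0.0, -2.353]
contact_force: [-0.9, -0.3, -1.6]
opening: 0.105
finger_force: 58.9
```

Run:
```python
from plan import *
o,p,R=now(); print(p,o["orientation"],o["contact_force"],o["ft_torque"],o["opening"],o["finger_force"])
y=np.degrees(o["orientation"][2])+360
az=np.degrees(np.arctan2(p[1],p[0])); r=np.hypot(*p[:2])
t=polar((az,r,p[2],y),(np.degrees(np.arctan2(-134,588.5)),np.hypot(588.5,134),310,90.3),18)
print(rows(p,R,t,0))
im,P,*_=grab("side"); cv2.imwrite("pics/side1.png",im[100:300,180:460])
```

```text
[442.31298403 256.95325373 200.79764459] [-3.14158643e+00  4.29278942e-04 -2.35276452e+00] [-0.8508534  -0.2827426  -1.60751905] [-0.03233595 -0.06951306  0.03062279] 0.10521277059834096 58.907477259635925
{"slide": [[1.1, -22.0, -6.1], [-0.9, -22.2, -6.0], [-2.8, -22.3, -6.1], [-4.7, -22.1, -6.1], [-6.8, -21.9, -6.0]], "angular": [[0.0, 0.0, 7.5], [0.0, 0.0, 7.5], [0.0, 0.0, 7.5], [0.0, 0.0, 7.5], [0.0, 0.0, 7.5]], "fingers": [0, 0, 0, 0, 0]}
{"slide": [[-8.7, -21.3, -6.1], [-10.6, -20.7, -6.1], [-12.5, -19.9, -6.0], [-14.3, -18.9, -6.1], [-16.0, -17.8, -6.1]], "angular": [[0.0, 0.0, 7.5], [0.0, 0.0, 7.5], [0.0, 0.0, 7.5], [0.0, 0.0, 7.4], [0.0, 0.0, 7.5]], "fingers": [0, 0, 0, 0, 0]}
{"slide": [[-17.6, -16.4, -6.1], [-19.2, -15.0, -6.0], [-20.5, -13.3, -6.1], [-21.9, -11.6, -6.1], [-22.9, -9.7, -6.1]], "angular": [[0.0, 0.0, 7.5], [0.0, 0.0, 7.5], [0.0, 0.0, 7.5], [0.0, 0.0, 7.5], [0.0, 0.0, 7.5]], "fingers": [0, 0, 0, 0, 0]}
{"slide": [[-24.0, -7.7, -6.0], [-24.7, -5.7, -6.1], [-25.3, -3.5, -6.1]], "angular": [[0.0, 0.0, 7.5], [0.0, 0.0, 7.5], [0.0, 0.0, 7.5]], "fingers": [0, 0, 0]}
(array([ 588.51509864, -134.01285304,  310.02515819]), Rotation.from_matrix(array([[-5.17532148e-03,  9.99986561e-01,  3.06917562e-04],
                            [ 9.99986563e-01,  5.17522936e-03,  3.00201130e-04],
                            [ 2.98608727e-04,  3.08467075e-04, -9.99999908e-01]])))
```

View pics/side1.png

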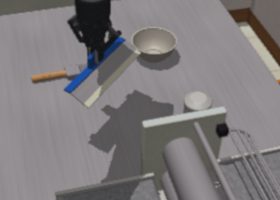

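The scraper hangs level in the gripper (crop ~(95,70)). I'll rise faster in the first half of the path so it clears the near cheek.

Call:
send_rows(slide=[[1, -22, -15], [-1, -22, -20], [-3, -22, -20], [-5, -22, -20], [-7, -22, -20]], angular=[[0, 0, 7.5], [0, 0, 7.5], [0, 0, 7.5], [0, 0, 7.5], [0, 0, 7.5]], fingers=[0, 0, 0, 0, 0])

```text
time_s: 5.78
position: [511.0, 168.2, 295.0]
orientation: [3.141, 0.001, -3.011]
contact_force: [-0.5, -0.2, -3.0]
opening: 0.102
finger_force: 59.0
```

Call:
send_rows(slide=[[-9, -21, -15], [-11, -21, 0], [-12, -20, 0], [-14, -19, 0], [-16, -18, 0]], angular=[[0, 0, 7.5], [0, 0, 7.5], [0, 0, 7.5], [0, 0, 7.5], [0, 0, 7.5]], fingers=[0, 0, 0, 0, 0])

```text
time_s: 6.4
position: [559.6, 61.6, 309.3]
orientation: [3.141, 0.0, 2.617]
contact_force: [0.5, 0.1, -2.5]
opening: 0.107
finger_force: 59.0
```

Call:
send_rows(slide=[[-18, -16, 0], [-19, -15, 0], [-20, -13, 0], [-22, -12, 0], [-23, -10, 0]], angular=[[0, 0, 7.5], [0, 0, 7.5], [0, 0, 7.5], [0, 0, 7.5], [0, 0, 7.5]], fingers=[0, 0, 0, 0, 0])

```text
time_s: 7.02
position: [585.1, -57.6, 309.3]
orientation: [3.141, -0.001, 1.963]
contact_force: [0.4, -0.4, -2.0]
opening: 0.104
finger_force: 59.0
```

Call:
send_rows(slide=[[-24, -8, 0], [-25, -6, 0], [-25, -3, 0], [0, 0, 0], [0, 0, 0]], angular=[[0, 0, 7.5], [0, 0, 7.5], [0, 0, 7.3], [0, 0, 0], [0, 0, 0]], fingers=[0, 0, 0, 0, 0])

```text
time_s: 7.65
position: [588.2, -132.7, 309.0]
orientation: [3.141, -0.001, 1.579]
contact_force: [0.3, 0.3, -1.8]
opening: 0.105
finger_force: 59.0
```

```bash
cat > meas.py <<'E'
from plan import *
def meas(tag):
    o,p,R=now(); print(p.round(2),o["orientation"].round(4),o["contact_force"].round(2),o["ft_torque"].round(3),o["opening"].round(3))
    for n in("top","side"):
        im,P,*_=grab(n); cv2.imwrite(f"pics/{n}{tag}.png",im)
        hsv=cv2.cvtColor(im,cv2.COLOR_BGR2HSV); m=(cv2.inRange(hsv,(100,120,40),(130,255,255))>0)
        Q=P[m]; Q=Q[np.isfinite(Q[:,0])]; Q=Q[(Q[:,0]>450)&(Q[:,2]>150)&(abs(Q[:,1]+134)<150)]
        zt=p[2]-35.6+15   # expected spine top
        S=Q[abs(Q[:,2]-zt)<7]
        print(n,len(Q),len(S),"expected spine top z",round(zt,1),"y ext",np.percentile(Q[:,1],[.5,99.5]).round(1))
        print("rect",cv2.minAreaRect(S[:,:2].astype(np.float32)))
        for lo,hi in((-250,-215),(-215,-180),(-90,-55),(-55,-20)):
            q=S[(S[:,1]>lo)&(S[:,1]<hi)]
            if len(q)>3: print(lo,len(q),q.mean(0).round(1),"x",np.percentile(q[:,0],[3,97]).round(1))
E
python3 -c "
from meas import *
meas('2')"
```

```text
Traceback (most recent call last):
  File "meas.py", line 3, in meas
    o,p,R=now(); print(p.round(2),o["orientation"].round(4),o["contact_force"].round(2),o["ft_torque"].round(3),o["opening"].round(3))
                                                                                                                ^^^^^^^^^^^^^^^^^^
AttributeError: 'float' object has no attribute 'round'
```

```bash
sed -i 's/,o\["opening"\].round(3)//' meas.py
python3 -c "
from meas import *
meas('2')"
```

```text
[ 588.23 -132.7   308.97] [ 3.1410e+00 -8.0000e-04  1.5791e+00] [ 0.3   0.28 -1.85] [ 0.037 -0.047 -0.023]
top 708 576 expected spine top z 288.4 y ext [-138.8  -22.8]
rect ((587.096923828125, -74.199462890625), (19.605846405029297, 103.60979461669922), 0.41150349378585815)
-90 220 [587.2 -72.6 288.7] x [578.4 596.1]
-55 207 [586.2 -38.5 288.7] x [577.4 594.9]
side 850 641 expected spine top z 288.4 y ext [-246.3  -56.4]
rect ((586.6854248046875, -148.29525756835938), (20.709312438964844, 197.3406524658203), 0.9824105501174927)
-250 223 [ 588.3 -232.4  287.8] x [579.3 597.4]
-215 214 [ 587.4 -197.7  288. ] x [578.9 596.5]
-90 9 [593.3 -61.3 288.1] x [591.3 595.1]
-55 4 [594.1 -52.3 288.1] x [592.6 595.3]
```

View pics/side2.png

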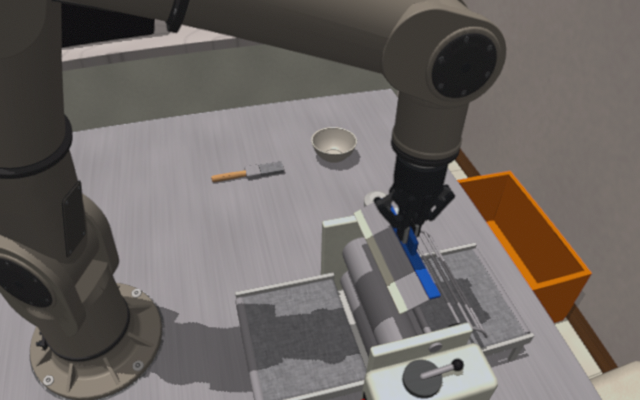

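The scraper is level, blade on the robot side, above the rod, and between the cheeks (side view (410,260)). Spine is centred at y≈-134.5. I'll correct +0.5 mm in x and 0.3° in yaw, then descend.

Call:
send_rows(slide=[[-0.5, 0.5, 15], [0, 0, 20], [0, 0, 15], [0, 0, 6], [0, 0, 0]], angular=[[0, 0, 0.3], [0, 0, 0], [0, 0, 0], [0, 0, 0], [0, 0, 0]], fingers=[0, 0, 0, 0, 0])

```text
time_s: 8.38
position: [588.8, -134.0, 252.0]
orientation: [-3.141, -0.0, 1.572]
contact_force: [-0.7, -0.6, -3.2]
opening: 0.105
finger_force: 58.9
```

```bash
python3 -c "
from meas import *
meas('3')
a=cv2.imread('pics/side3.png')[170:350,320:480]; b=cv2.imread('pics/top3.png')[110:250,380:560]
a=cv2.resize(a,None,fx=2.5,fy=2.5);b=cv2.resize(b,None,fx=2.2,fy=2.2)
c=np.zeros((450,800,3),np.uint8); c[:a.shape[0],:400]=a; c[:b.shape[0],400:400+b.shape[1]]=b[:, :400]; cv2.imwrite('pics/c3.png',c)"
```

```text
[ 588.79 -133.96  252.  ] [-3.1411e+00 -3.0000e-04  1.5720e+00] [-0.74 -0.64 -3.22] [ 0.038 -0.011  0.054]
top 605 485 expected spine top z 231.4 y ext [-135.5  -24.3]
rect ((587.870849609375, -74.69068908691406), (101.44573211669922, 18.763172149658203), 89.77803039550781)
-90 186 [587.8 -72.3 231.7] x [579. 597.]
-55 167 [587.4 -38.9 231.9] x [579.1 596.2]
side 857 642 expected spine top z 231.4 y ext [-248.2   -2.1]
rect ((588.265869140625, -135.9665985107422), (20.39737892150879, 227.28077697753906), 0.11927060037851334)
-250 218 [ 588.3 -232.5  231.8] x [579.4 597.4]
-215 195 [ 588.  -197.5  231.6] x [579.6 597.1]
-90 29 [593.2 -65.  231.3] x [589.4 596.6]
-55 39 [588.2 -32.7 231.5] x [580.1 597.5]
```

View pics/c3.png

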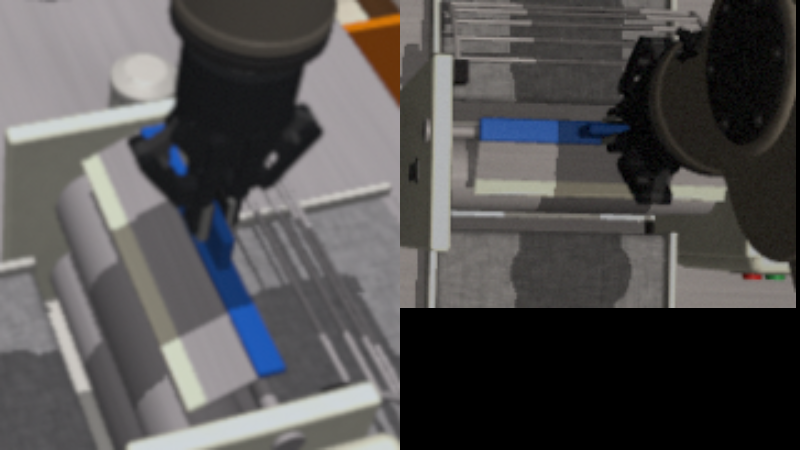

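The spine lies straight over the rod, with the rod end visible at crop (460,130), and x and yaw agree. Pressing gently.

Call:
send_rows(slide=[[0, 0, 1], [0, 0, 1], [0, 0, 1], [0, 0, 0.5], [0, 0, 0.5]], angular=[[0, 0, 0], [0, 0, 0], [0, 0, 0], [0, 0, 0], [0, 0, 0]], fingers=[0, 0, 0, 0, 0])

```text
time_s: 9.1
position: [588.8, -134.1, 248.3]
orientation: [3.142, -0.0, 1.572]
contact_force: [0.4, 0.2, -2.8]
opening: 0.105
finger_force: 58.9
```

Call:
send_rows(slide=[[0, 0, 0.5], [0, 0, 0.5], [0, 0, 0.5], [0, 0, 0.5], [0, 0, 0]], angular=[[0, 0, 0], [0, 0, 0], [0, 0, 0], [0, 0, 0], [0, 0, 0]], fingers=[0, 0, 0, 0, 0])

```text
time_s: 9.72
position: [589.1, -134.1, 246.6]
orientation: [3.141, 0.0, 1.572]
contact_force: [0.1, 0.7, 1.4]
opening: 0.106
finger_force: 59.5
```

Call:
send_rows(slide=[[0, 0, 0.5], [0, 0, 0.5], [0, 0, 0]], angular=[[0, 0, 0], [0, 0, 0], [0, 0, 0]], fingers=[0, 0, 0])

```text
time_s: 10.1
position: [589.2, -134.1, 245.7]
orientation: [3.141, 0.0, 1.572]
contact_force: [2.6, -0.3, 4.6]
opening: 0.104
finger_force: 60.1
```

Call:
send_rows(slide=[[0, 0, 0.5], [0, 0, 0.5], [0, 0, 0]], angular=[[0, 0, 0], [0, 0, 0], [0, 0, 0]], fingers=[0, 0, 0])

```text
time_s: 10.48
position: [589.3, -134.1, 244.7]
orientation: [3.141, 0.0, 1.572]
contact_force: [3.6, -1.0, 6.0]
opening: 0.105
finger_force: 60.4
```

Call:
send_rows(slide=[[0, 0.8, 0], [0, 0, 0.5], [0, 0, 0.5], [0, 0, 0]], angular=[[0, 0, 0], [0, 0, 0], [0, 0, 0], [0, 0, 0]], fingers=[0, 0, 0, 0])

```text
time_s: 10.98
position: [589.8, -134.1, 243.7]
orientation: [3.141, 0.0, 1.572]
contact_force: [-0.1, 0.1, 6.6]
opening: 0.103
finger_force: 60.5
```

Call:
send_rows(slide=[[0, 0, 0.5], [0, 0, 0.5], [0, 0, 0]], angular=[[0, 0, 0], [0, 0, 0], [0, 0, 0]], fingers=[0, 0, 0])

```text
time_s: 11.35
position: [589.7, -134.1, 242.5]
orientation: [3.141, 0.0, 1.572]
contact_force: [0.7, -0.5, 5.5]
opening: 0.108
finger_force: 60.3
```

Call:
send_rows(slide=[[0, 0, 0.5], [0, 0, 0.5], [0, 0, 0]], angular=[[0, 0, 0], [0, 0, 0], [0, 0, 0]], fingers=[0, 0, 0])

```text
time_s: 11.72
position: [589.6, -134.1, 241.3]
orientation: [-3.142, -0.0, 1.572]
contact_force: [1.8, 0.3, 3.7]
opening: 0.107
finger_force: 60.0
```

Call:
send_rows(slide=[[0, 0, 0.5], [0, 0, 0.5], [0, 0, 0]], angular=[[0, 0, 0], [0, 0, 0], [0, 0, 0]], fingers=[0, 0, 0])

```text
time_s: 12.1
position: [589.5, -134.0, 240.1]
orientation: [-3.141, -0.0, 1.572]
contact_force: [1.7, -0.3, 1.4]
opening: 0.106
finger_force: 59.5
```

Call:
send_rows(slide=[[0, 0, 0.5], [0, 0, 0.5], [0, 0, 0]], angular=[[0, 0, 0], [0, 0, 0], [0, 0, 0]], fingers=[0, 0, 0])

```text
time_s: 12.48
position: [589.5, -134.0, 239.1]
orientation: [-3.141, -0.0, 1.572]
contact_force: [0.4, -0.8, -1.3]
opening: 0.108
finger_force: 59.3
```

Call:
send_rows(slide=[[0, 0, 0.5], [0, 0, 0.5], [0, 0, 0]], angular=[[0, 0, 0], [0, 0, 0], [0, 0, 0]], fingers=[0, 0, 0])

```text
time_s: 12.85
position: [589.5, -134.0, 238.2]
orientation: [-3.141, -0.0, 1.572]
contact_force: [1.0, -1.4, -2.5]
opening: 0.1
finger_force: 59.1
```

Call:
send_rows(slide=[[0, 0, 0.5], [0, 0, 0.5], [0, 0, 0]], angular=[[0, 0, 0], [0, 0, 0], [0, 0, 0]], fingers=[0, 0, 0])

```text
time_s: 13.22
position: [589.6, -134.1, 237.2]
orientation: [-3.141, -0.0, 1.572]
contact_force: [2.0, -0.2, -3.4]
opening: 0.103
finger_force: 58.9
```

Call:
send_rows(slide=[[0, 0, 0.4], [0, 0, 0.4], [0, 0, 0]], angular=[[0, 0, 0], [0, 0, 0], [0, 0, 0]], fingers=[0, 0, 0])

```text
time_s: 13.6
position: [589.6, -134.1, 236.5]
orientation: [3.142, -0.0, 1.572]
contact_force: [2.5, -0.0, -2.7]
opening: 0.102
finger_force: 58.9
```

Call:
send_rows(slide=[[0, 0, 0.4], [0, 0, 0], [0, 0, 0]], angular=[[0, 0, 0], [0, 0, 0], [0, 0, 0]], fingers=[0, 0, 0])

```text
time_s: 13.98
position: [589.5, -134.1, 236.0]
orientation: [-3.141, -0.0, 1.572]
contact_force: [1.7, -0.1, -3.0]
opening: 0.106
finger_force: 59.0
```

Call:
send_rows(slide=[[0, 0, 0.4], [0, 0, 0], [0, 0, 0]], angular=[[0, 0, 0], [0, 0, 0], [0, 0, 0]], fingers=[0, 0, 0])

```text
time_s: 14.35
position: [589.6, -134.1, 235.7]
orientation: [-3.141, -0.0, 1.572]
contact_force: [0.5, -0.0, -3.2]
opening: 0.104
finger_force: 59.0
```

Call:
send_rows(slide=[[0, 0.2, 0.4], [0, 0, 0], [0, 0, 0]], angular=[[0, 0, 0], [0, 0, 0], [0, 0, 0]], fingers=[0, 0, 0])

```text
time_s: 14.72
position: [589.8, -134.1, 235.3]
orientation: [-3.142, -0.0, 1.572]
contact_force: [-0.8, 0.2, -2.5]
opening: 0.105
finger_force: 59.0
```

Call:
send_rows(slide=[[0, 0, 0.4], [0, 0, 0], [0, 0, 0]], angular=[[0, 0, 0], [0, 0, 0], [0, 0, 0]], fingers=[0, 0, 0])

```text
time_s: 15.1
position: [589.9, -134.1, 235.1]
orientation: [3.141, 0.0, 1.572]
contact_force: [-0.9, 0.5, 0.6]
opening: 0.099
finger_force: 59.6
```

```bash
python3 -c "
from meas import *
meas('4')
a=cv2.imread('pics/side4.png')[170:350,320:480]; b=cv2.imread('pics/top4.png')[110:250,380:560]
a=cv2.resize(a,None,fx=2.5,fy=2.5);b=cv2.resize(b,None,fx=2.2,fy=2.2)
c=np.zeros((450,800,3),np.uint8); c[:a.shape[0],:400]=a; c[:b.shape[0],400:]=b[:, :400]; cv2.imwrite('pics/c4.png',c)"
```

```text
[ 589.89 -134.07  235.07] [3.1414 0.     1.5718] [-0.93  0.47  0.65] [0.001 0.215 0.043]
top 578 463 expected spine top z 214.5 y ext [-136.3  -25. ]
rect ((588.90087890625, -75.01814270019531), (102.13887023925781, 18.783370971679688), 89.84798431396484)
-90 180 [588.6 -72.3 214.8] x [579.9 597.4]
-55 156 [589.  -38.9 214.6] x [580.6 597.7]
side 838 639 expected spine top z 214.5 y ext [-248.   -23.7]
rect ((589.4947509765625, -135.61026000976562), (226.0069580078125, 20.4981689453125), 89.96221160888672)
-250 215 [ 589.2 -232.4  214. ] x [580.4 598.2]
-215 190 [ 589.  -197.6  214.4] x [580.1 597.6]
-90 34 [593.6 -65.7 213.6] x [589.4 597.6]
-55 44 [588.3 -32.  213.5] x [580.  597.9]Traceback (most recent call last):
  File "<string>", line 6, in <module>
    c=np.zeros((450,800,3),np.uint8); c[:a.shape[0],:400]=a; c[:b.shape[0],400:]=b[:, :400]; cv2.imwrite('pics/c4.png',c)
                                                             ~^^^^^^^^^^^^^^^^^^
ValueError: could not broadcast input array from shape (308,396,3) into shape (308,400,3)
```

Call:
send_rows(slide=[[0, 0, -0.3], [0, 0, 0], [0, 0, 0]], angular=[[0, 0, 0], [0, 0, 0], [0, 0, 0]], fingers=[0, 0, 0])

```text
time_s: 15.58
position: [589.8, -134.1, 235.1]
orientation: [-3.142, -0.0, 1.572]
contact_force: [0.1, -0.9, -2.0]
opening: 0.102
finger_force: 59.1
```

```bash
python3 -c "
from h import *
o=monitor.get_obs(); print(o['position'],o['contact_force'],o['ft_torque'])"
```

```text
[ 589.83696342 -134.06196883  235.13233077] [ 0.05854205 -0.87247937 -2.03072741] [ 3.89036303e-02 -7.06025313e-02 -4.13770186e-05]
```

Call:
send_rows(slide=[[0, -0.6, 0], [0, -0.9, 0], [0, -0.9, 0], [0, 0, 0]], angular=[[-1, 0, 0], [-1.5, 0, 0], [-1.5, 0, 0], [0, 0, 0]], fingers=[0, 0, 0, 0])

```text
time_s: 16.08
position: [587.0, -134.2, 235.3]
orientation: [3.071, 0.0, 1.572]
contact_force: [0.7, 0.5, -2.8]
opening: 0.106
finger_force: 59.0
```

```bash
cat > s.py <<'E'
from plan import *
o,p,R=now(); z=R.as_matrix()[:,2]; c=p+z*35.3
print("tilt",np.degrees(np.arctan2(z[0],-z[2])).round(2),"centre",c.round(2),"F",o['contact_force'].round(2),"Ftool",R.inv().apply(o['contact_force']).round(2),"T",o['ft_torque'].round(3),o['time_s'])
E
python3 s.py
```

```text
tilt 4.04 centre [ 589.47 -134.21  200.12] F [ 0.65  0.46 -2.83] Ftool [0.46 0.45 2.87] T [-0.033 -0.03   0.068] 16.075
```

Call:
send_rows(slide=[[0, -0.9, 0], [0, -0.9, 0], [0, -0.8, 0], [0, 0, 0]], angular=[[-1.5, 0, 0], [-1.5, 0, 0], [-1.5, 0, 0], [0, 0, 0]], fingers=[0, 0, 0, 0])

```text
time_s: 16.58
position: [584.4, -134.2, 235.0]
orientation: [2.993, 0.0, 1.571]
contact_force: [-0.5, 0.7, -2.4]
opening: 0.103
finger_force: 59.0
```

```bash
python3 s.py
```

```text
tilt 8.53 centre [ 589.66 -134.22  200.12] F [-0.46  0.73 -2.41] Ftool [ 0.73 -0.81  2.32] T [ 0.016  0.2   -0.018] 16.575
```

Call:
send_rows(slide=[[0, -0.6, 0], [0, -0.6, 0], [0, 0, 0]], angular=[[-1, 0, 0], [-1, 0, 0], [0, 0, 0]], fingers=[0, 0, 0])

```text
time_s: 16.95
position: [583.4, -134.2, 234.7]
orientation: [2.958, 0.0, 1.572]
contact_force: [-0.9, -0.4, -2.5]
opening: 0.104
finger_force: 59.1
```

```bash
python3 s.py
```

```text
tilt 10.51 centre [ 589.84 -134.16  200.03] F [-0.92 -0.42 -2.51] Ftool [-0.42 -1.36  2.3 ] T [0.011 0.313 0.02 ] 16.95
```

Call:
send_rows(slide=[[0, -0.6, 0], [0, 0, 0]], angular=[[-1, 0, 0], [0, 0, 0]], fingers=[0, 0])

```text
time_s: 17.2
position: [582.8, -134.1, 234.6]
orientation: [2.941, 0.0, 1.572]
contact_force: [-0.7, 0.3, -2.6]
opening: 0.103
finger_force: 59.1
```

```bash
python3 s.py
```

```text
tilt 11.51 centre [ 589.88 -134.1   199.99] F [-0.72  0.32 -2.58] Ftool [ 0.32 -1.22  2.38] T [ 0.015  0.353 -0.025] 17.2
```

Call:
send_rows(slide=[[0, -0.9, 0], [0, 0, 0]], angular=[[-1, 0, 0], [0, 0, 0]], fingers=[0, 0])

```text
time_s: 17.45
position: [582.0, -134.1, 234.4]
orientation: [2.923, 0.0, 1.572]
contact_force: [0.9, -0.4, -2.5]
opening: 0.103
finger_force: 59.0
```

```bash
python3 s.py
```

```text
tilt 12.52 centre [ 589.61 -134.14  199.97] F [ 0.92 -0.37 -2.45] Ftool [-0.37  0.37  2.59] T [-0.017  0.282 -0.074] 17.45
```

Call:
send_rows(slide=[[0, -0.7, 0], [0, 0, 0]], angular=[[-1, 0, 0], [0, 0, 0]], fingers=[0, 0])

```text
time_s: 17.7
position: [581.3, -134.1, 234.3]
orientation: [2.906, 0.0, 1.572]
contact_force: [0.2, 0.0, -2.8]
opening: 0.104
finger_force: 59.0
```

```bash
python3 s.py
```

```text
tilt 13.52 centre [ 589.55 -134.08  199.95] F [ 0.15  0.   -2.85] Ftool [ 0.   -0.52  2.8 ] T [-0.018  0.354  0.02 ] 17.7
```

Call:
send_rows(slide=[[0, -0.6, 0], [0, 0, 0]], angular=[[-1, 0, 0], [0, 0, 0]], fingers=[0, 0])

```text
time_s: 17.95
position: [580.7, -134.1, 234.1]
orientation: [2.888, 0.0, 1.572]
contact_force: [0.7, -0.9, -2.9]
opening: 0.106
finger_force: 59.0
```

```bash
python3 s.py
```

```text
tilt 14.52 centre [ 589.55 -134.08  199.95] F [ 0.67 -0.89 -2.88] Ftool [-0.89 -0.07  2.96] T [0.008 0.336 0.041] 17.95
```

Call:
send_rows(slide=[[0, -0.6, 0], [0, 0, 0]], angular=[[-1, 0, 0], [0, 0, 0]], fingers=[0, 0])

```text
time_s: 18.2
position: [580.1, -134.1, 234.0]
orientation: [2.871, 0.0, 1.572]
contact_force: [0.0, -0.1, -2.3]
opening: 0.104
finger_force: 59.0
```

```bash
python3 s.py
```

```text
tilt 15.52 centre [ 589.55 -134.1   199.94] F [ 0.02 -0.08 -2.28] Ftool [-0.08 -0.59  2.2 ] T [-0.011  0.398  0.005] 18.2
```

Call:
send_rows(slide=[[0, -0.6, 0], [0, 0, 0]], angular=[[-1, 0, 0], [0, 0, 0]], fingers=[0, 0])

```text
time_s: 18.45
position: [579.5, -134.1, 233.8]
orientation: [2.853, -0.0, 1.572]
contact_force: [0.7, 0.4, -2.7]
opening: 0.104
finger_force: 59.0
```

```bash
python3 s.py
```

```text
tilt 16.52 centre [ 589.56 -134.07  199.94] F [ 0.74  0.4  -2.69] Ftool [ 0.4  -0.06  2.79] T [ 0.002  0.486 -0.032] 18.45
```

Call:
send_rows(slide=[[0, -0.6, 0], [0, 0, 0]], angular=[[-1, 0, 0], [0, 0, 0]], fingers=[0, 0])

```text
time_s: 18.7
position: [579.0, -134.1, 233.7]
orientation: [2.836, 0.0, 1.572]
contact_force: [-0.7, -0.5, -1.8]
opening: 0.105
finger_force: 59.0
```

```bash
python3 s.py
```

```text
tilt 17.52 centre [ 589.61 -134.14  200.03] F [-0.66 -0.49 -1.78] Ftool [-0.49 -1.17  1.5 ] T [0.03  0.504 0.055] 18.7
```

Call:
send_rows(slide=[[0, -0.3, 0], [0, 0, 0]], angular=[[-0.5, 0, 0], [0, 0, 0]], fingers=[0, 0])

```text
time_s: 18.95
position: [578.9, -134.1, 233.7]
orientation: [2.827, 0.0, 1.572]
contact_force: [-1.0, -0.6, 0.1]
opening: 0.102
finger_force: 59.5
```

```bash
python3 s.py
```

```text
tilt 18.02 centre [ 589.81 -134.12  200.13] F [-1.03 -0.61  0.13] Ftool [-0.61 -0.94 -0.44] T [ 0.034  0.771 -0.034] 18.95
```

Call:
send_rows(slide=[[0, -0.3, 0], [0, 0, 0]], angular=[[-0.5, 0, 0], [0, 0, 0]], fingers=[0, 0])

```text
time_s: 19.2
position: [578.6, -134.1, 233.6]
orientation: [2.818, 0.0, 1.572]
contact_force: [-1.1, -0.5, 2.1]
opening: 0.106
finger_force: 59.8
```

```bash
python3 s.py
```

```text
tilt 18.52 centre [ 589.83 -134.11  200.15] F [-1.12 -0.51  2.07] Ftool [-0.51 -0.41 -2.32] T [0.063 0.815 0.059] 19.2
```

Contact is felt: lift of about 5 N and +0.25 N m. Hold, then open part way, then withdraw along the tool axis.

Call:
send_rows(slide=[[0, 0, 0], [0, 0, 0], [0, 0, 0]], angular=[[0, 0, 0], [0, 0, 0], [0, 0, 0]], fingers=[0, 0, 0])

```text
time_s: 19.58
position: [578.7, -134.1, 233.5]
orientation: [2.819, -0.0, 1.572]
contact_force: [-1.7, -0.4, 2.8]
opening: 0.104
finger_force: 59.8
```

```bash
python3 s.py
python3 - <<'E'
from h import *
im,*_=grab("side"); a=cv2.resize(im[170:350,320:480],None,fx=3,fy=3); cv2.imwrite('pics/s5.png',a)
E
```

```text
tilt 18.5 centre [ 589.9  -134.1   200.07] F [-1.73 -0.43  2.81] Ftool [-0.43 -0.75 -3.21] T [-0.106  0.796  0.03 ] 19.575
```

View pics/s5.png

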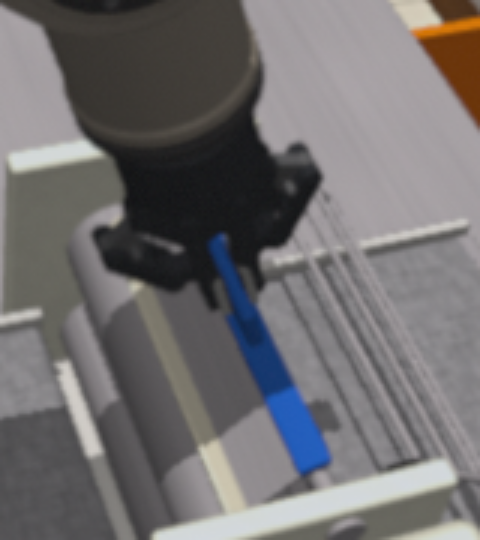

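The lip lies along the upper roller (line (150,300)-(240,510)), with the spine on the rod. Releasing.

Call:
send_rows(slide=[[0, 0, 0], [0, 0, 0], [0, 0, 0], [0, 0, 0], [0, 0, 0]], angular=[[0, 0, 0], [0, 0, 0], [0, 0, 0], [0, 0, 0], [0, 0, 0]], fingers=[0.15, 0.2, 0.3, 0.4, 0.45])

```text
time_s: 20.25
position: [578.6, -134.1, 233.5]
orientation: [2.819, -0.0, 1.572]
contact_force: [-0.2, 0.4, 0.5]
opening: 0.454
finger_force: 0.0
```

Call:
send_rows(slide=[[0, 0, -5], [0, 0, -10], [0, 0, -25], [0, 0, -40], [0, 0, -40]], angular=[[0, 0, 0], [0, 0, 0], [0, 0, 0], [0, 0, 0], [0, 0, 0]], fingers=[0.45, 0.45, 0.45, 0.45, 0.45])

```text
time_s: 20.88
position: [539.9, -133.9, 349.1]
orientation: [2.818, -0.0, 1.572]
contact_force: [0.8, 0.5, 0.0]
opening: 0.451
finger_force: 0.0
```

Call:
send_rows(slide=[[0, -20, -40], [0, -40, -40], [0, -40, -20], [0, 0, 0], [0, 0, 0]], angular=[[0, 0, 0], [0, 0, 0], [0, 0, 0], [0, 0, 0], [0, 0, 0]], fingers=[0.45, 0.45, 0.45, 0.45, 0.45])

```text
time_s: 21.5
position: [414.2, -134.0, 411.0]
orientation: [2.818, 0.001, 1.572]
contact_force: [0.5, -0.1, -0.1]
opening: 0.45
finger_force: 0.0
```

Run:
```python
from plan import *
for n in("top","side"):
    im,P,*_=grab(n); 
    hsv=cv2.cvtColor(im,cv2.COLOR_BGR2HSV); m=(cv2.inRange(hsv,(100,120,40),(130,255,255))>0)
    Q=P[m]; Q=Q[np.isfinite(Q[:,0])]; Q=Q[(Q[:,0]>450)&(Q[:,2]>150)&(abs(Q[:,1]+134)<150)]
    S=Q[(Q[:,2]<222)]
    print(n,len(Q),"y",np.percentile(Q[:,1],[.5,99.5]).round(1))
    for lo,hi in((-250,-210),(-60,-20)):
        q=S[(S[:,1]>lo)&(S[:,1]<hi)]; print(len(q),q.mean(0).round(1) if len(q) else '')
    if n=="side": cv2.imwrite('pics/s6.png',cv2.resize(im[170:350,300:500],None,fx=3,fy=3))
```

```text
top 1226 y [-247.4  -24.7]
222 [ 587.7 -227.5  211.5]
223 [586.2 -43.1 211.7]
side 1183 y [-247.9  -25.2]
253 [ 585.3 -229.9  213.3]
155 [584.7 -42.  212.4]
```

View pics/s6.png

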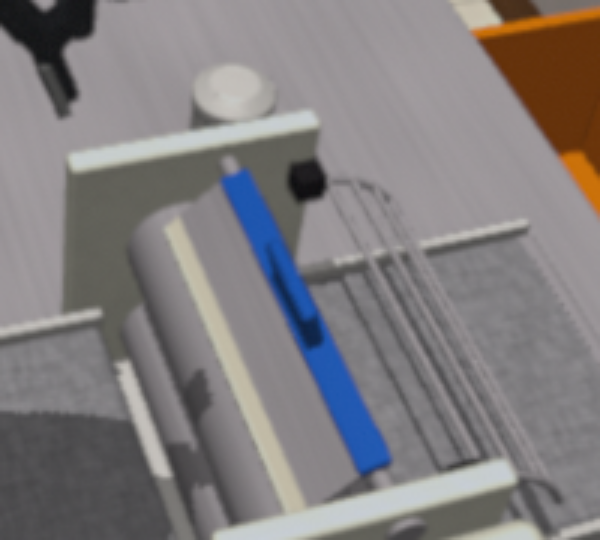

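The scraper sits on the rod, centred, with its lip along the roller and the gripper clear. Handing in.

```bash
python3 -c "
from h import *
print(robot.close_job())"
```

```text
the job is handed in; nothing more can be done
None
```

The scraper is clipped on the tie rod, centred between the cheeks, with its lip lowered by hand onto the upper roller and let go. I handed the job in at about 21.6 s of the 72 s; no verdict was returned.

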